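Set a flange blank out over the sawing ledge

TASK

The aluminium blank on the dark steel sawing ledge is to have its blue end sawn off. With the fingertips, push the blank square against the fence and along it until the blue end hangs out past the end of the ledge and the white scribed line is level with that end, to within about 5 mm. Only push the blank - do not lift it or tip it up - and leave everything else on the bench where it is.

Things in the scene. Friction and masses are not known exactly. Their poses are not given: they have to be found in the camera images.
- ledge: sawing ledge: dark grey steel box section fixed to the bench, 160 mm deep (its x), 420 mm long (its y), flat top 80 mm above the bench. Origin: centre of its underside, on the bench; +x towards the fence, away from the robot; +y along it to the robot's left; yaw within 0.25 rad. Four foot tabs, 6 mm high with screws to 11 mm, stick out 31 mm in front and behind at y = -150 and 150 mm
- fence (a point): foot of the fence's working face, mid-length (ledge frame 55, 0, 80 mm). The fence is a bright steel angle that stands 25 mm above the ledge's top along its back; its face, towards the robot, is the plane ledge x = 55 mm, from y = -202 to 210 mm. In front of it, x = -80 to 55 mm, the top is clear but for the blank and the dye bottle
- ledge_end (a point): middle of the top edge of the ledge's sawing end (ledge frame 0, -210, 80 mm), on the robot's right
- blank: loose flat aluminium blank, 95 mm (its x) by 170 mm (its y), 6 mm thick, 0.2 to 0.35 kg, flat on the ledge, a little askew, its middle 11 to 26 mm short of the fence. Origin: centre of its underside; axes as the ledge's when square with it. The last 40 mm at its -y end are blue all round, the rest is bare metal with marked circles
- scribe_line (a point): middle of the white scribed line across the top of the blank where blue and bare metal meet (blank frame 0, -45, 6 mm); the line runs along the blank's x, 40 mm from its blue end
- dye_bottle: small blue bottle with a black cap, 34 mm across, 56 mm high, standing loose on the ledge near its end away from the saw; origin at the centre of its underside; leave it
- hacksaw: hacksaw lying flat on the bench to the right of the ledge, red frame, black handle towards the robot, 370 by 185 mm, 27 mm high; origin on the bench under the blade; leave it
- hammer: hammer lying on the bench to the left of the ledge, 300 mm long; origin under its middle; leave it
- wrench: steel wrench lying on the bench to the left of the ledge, 190 mm long; origin under its middle; leave it
- elbow: bright steel exhaust elbow standing on its round flange (92 mm across) behind the ledge, 129 mm high, its mouth reaching 99 mm out along its x; origin at the centre of the flange's underside; leave it
- pipe_ring: steel ring, 84 mm across, 16 mm high, lying behind the ledge; origin at the centre of its underside; leave it
- drink_can: green drink can, 66 mm across, 115 mm high, standing behind the ledge; origin at the centre of its underside; leave it
Not all that is in view belongs to the job. There is more than one size of the blank; the job needs the smallest.

How it is judged (in metres and radians):
At the end, for the whole second after the job is handed in: The blank lies flat and still on the ledge, its back edge against the fence (middle within 4 mm of it, square within 2 degrees), its blue end hanging past the sawing end with the scribed line within 6 mm of the ledge's end (y of scribe_line in the frame of ledge between -0.216 and -0.204 m and x of blank in the frame of ledge above 0.0035 m and angle between the y axis of blank and the y axis of ledge, either way round below 0.035 rad and z of blank in the frame of ledge between 0.078 and 0.082 m and angle between blank's own z axis and vertical below 0.03 rad and linear speed of blank below 0.01 m/s); the robot touches nothing.
It fails at once if the blank is lifted off the ledge, tipped up or dropped (z of blank in the frame of ledge above 0.086 m or z of blank in the frame of ledge below 0.072 m or angle between blank's own z axis and vertical above 0.1 rad).
It fails at once if another loose thing is moved by more than 15 mm (distance of any of dye_bottle, hacksaw, hammer, wrench, elbow, pipe_ring, drink_can from where it was at the start of the episode above 0.015 m).
It fails at once if the blank is pushed with the gripper's body or the arm instead of the fingers (contact force between the arm and blank above 2 N).
It also fails if it takes over 56 s, if anything falls off the work surface, if the arm or the gripper's body presses on something with over 40 N, if the wrist force passes 120 N, or if a joint passes its speed limit or range.

ROBOT

A 6-joint arm with a two-finger parallel gripper is mounted at the origin on the work surface. World frame = base frame: x ahead of the robot, y to its left, z up, the work surface at z = 0. Lengths are in mm, angles in rad, forces in N, time in s.
With the tool pointing down it reaches from about 350 to 975 mm from the base axis. Payload 7.1 kg.
Tool frame: the origin (TCP) lies on the front face of the gripper's body, between the roots of the fingers; the fingertips stand 80 mm ahead of it and the grasp point (between the pads) lies 61 mm ahead of it (env.tips_ahead is the distance from the TCP to the fingertips, in mm); z points along the fingers, y is the line along which they close (so a half turn about z gives the same grasp; the last joint's range is limited). The gripper opens to 88 mm and grips with 3 to 60 N. Pads are 20 mm wide; open, the fingers measure 115 mm over their backs; the gripper's body (75 mm by 178 mm) begins 61 mm behind the grasp point.
Start: joints at [-1.135, 0.423, 1.63, -0, 1.089, -0.019], TCP at [274.566, -561.444, 302.675] pointing down, gripper open.
Joint ranges: [-3, 3], [-0.9, 2.11], [0.09, 2.58], [-1.31, 4.45], [0.11, 2.69], [-2.54, 2.54]. Speed limits (rad/s): [2.39, 2.39, 3.01, 3.14, 3.14, 3.14].

INTERFACE

Orientations are given as a unit quaternion [x, y, z, w].
In Python, from station import env, set_gripper, viewer, workorder gives the robot as it stands. Calls block until the motion is done:
- env.reach(position, orientation): joint-space move of the TCP to a pose.
- env.move_l(position, rot=None, rate=150, f_stop=None): straight line of the TCP; rot=None keeps the orientation; rate is the mean speed in mm/s. With f_stop (N) it stops when the force on the tool has changed by that much, and returns True; else False.
- env.move_joints(angles): joint-space move.
- set_gripper(opening): finger opening in mm; the grip force is fixed at half the most; returns when the fingers have stopped.
- env.hold(seconds).
- env.ik(position, orientation): joint angles nearest the present ones, or None.
- env.read_state(): the state.
- viewer.camera(name): name is "scene" or "top" or "wrist"; returns the picture (420x560x3 uint8, blue, green, red); there is no depth.
- viewer.camera_params(name): a dict with "fx", "fy", "cx", "cy" (pixels), "dist" ([k1, k2, p1, p2, k3] as OpenCV has them; the pictures are not rectified), "pose" (4x4, takes a point from camera to world coordinates); the wrist camera has in their place "tool_from_camera" (4x4, takes a point from camera to tool coordinates, whose origin is the TCP and whose axes are the flange's). Camera axes: x right, y up, looking along -z (the intrinsics and any distortion apply to the point x, -y, -z); pixel columns grow to the right and rows downward; lengths in mm; the calibration is good to about 2 mm. A picture is of the moment at which its call begins: read the wrist's pose just before it. camera_params takes no time and is no camera call.
A pose or a line that the arm cannot do raises env.IKError and nothing moves.
- workorder.sign_off(): hands the job in; it is judged then, once.
The state is a dict: "time_s": time; "qpos": joint angles; "dq": joint speeds; "tau": joint torques, N m; "tool_pos": TCP position; "orientation": TCP orientation; "force": force on the tool from outside, world axes, zero at the start; "wrist_torque": the same for the moment, N m; "width": finger opening in mm; "grip_force": force on a finger pad.
Only numpy, scipy, OpenCV 4.12 (cv2) and the standard library are available. Lean on these libraries where they do the work, as an engineer would, in place of code of your own. Each camera call takes 0.05 s, during which the arm holds its last target. There are 200 camera calls.

## Working session

There is one attempt and no reset: what is moved stays moved. The work goes in short steps, each a Python script; the robot and the scene stay as the last script left them, time stands still between calls to the robot, and variables do not carry over. Pictures are saved under pics/ and viewed, at most 10 in all, crops included, and the job is handed in when it is done.

```bash
ls; mkdir -p pics
python3 - <<'E'
from station import env, viewer
import cv2
for n in ("top","scene"):
    cv2.imwrite(f"pics/{n}0.png",viewer.camera(n)); p=viewer.camera_params(n); print(n,p)
print(env.read_state()["time_s"], env.read_state()["orientation"]); print(viewer.camera_params("wrist"))
E
```

```text
pics
top {'fx': 429.62175018668097, 'fy': 429.62175018668097, 'cx': 283.4887981812912, 'cy': 212.5247631924452, 'dist': array([-0.07889881,  0.        ,  0.        ,  0.        ,  0.        ]), 'pose': array([[ 2.55304786e-02,  9.81859034e-01, -1.87885686e-01,
         3.08073718e+02],
       [-9.99673268e-01,  2.53097627e-02, -3.57407619e-03,
         6.10762078e+00],
       [ 1.24610314e-03,  1.87915546e-01,  9.82184400e-01,
         1.31614264e+03],
       [ 0.00000000e+00,  0.00000000e+00,  0.00000000e+00,
         1.00000000e+00]])}
scene {'fx': 407.85601606809496, 'fy': 407.85601606809496, 'cx': 279.6678930030307, 'cy': 202.61565547315257, 'dist': array([-0.02986965,  0.        ,  0.        ,  0.        ,  0.        ]), 'pose': array([[-6.84234549e-01, -3.93615867e-01,  6.13913374e-01,
         1.20612952e+03],
       [ 7.29236578e-01, -3.62268961e-01,  5.80495661e-01,
         6.47528004e+02],
       [-6.09054253e-03,  8.44883275e-01,  5.34916027e-01,
         6.80716814e+02],
       [ 0.00000000e+00,  0.00000000e+00,  0.00000000e+00,
         1.00000000e+00]])}
0.1 [ 9.74254769e-01  2.25448760e-01 -1.41816322e-04 -6.93470108e-04]
{'fx': 327.7389028543106, 'fy': 327.7389028543106, 'cx': 282.7527080653392, 'cy': 204.41848122205062, 'dist': array([-0.06088783,  0.        ,  0.        ,  0.        ,  0.        ]), 'tool_from_camera': array([[-4.40676080e-04,  9.67420942e-01,  2.53172920e-01,
         6.78595562e+01],
       [ 9.99999570e-01,  2.19588937e-04,  9.01521986e-04,
        -2.82826788e-02],
       [ 8.16557276e-04,  2.53173208e-01, -9.67420622e-01,
        -8.21123065e+01],
       [ 0.00000000e+00,  0.00000000e+00,  0.00000000e+00,
         1.00000000e+00]])}
```

View pics/top0.png

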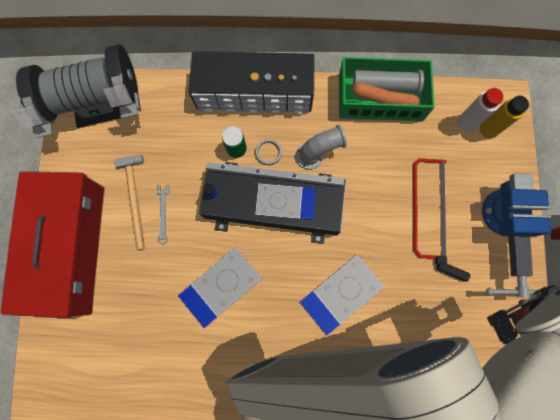

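View pics/scene0.png

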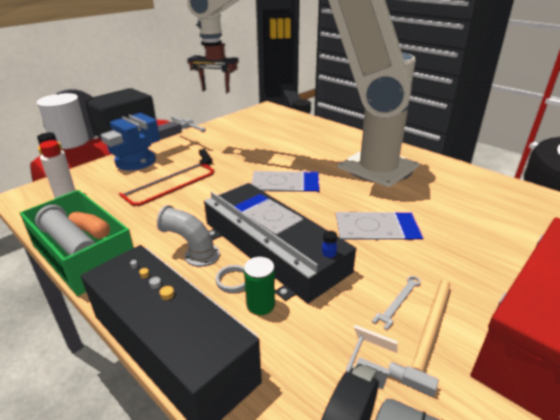

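```bash
cat > h.py <<'E'
import numpy as np, cv2
from scipy.spatial.transform import Rotation as R
from station import env, viewer, set_gripper, workorder
def quat(yaw): return [np.cos(yaw/2), np.sin(yaw/2), 0, 0]
def shot(name, fn=None):
    s=env.read_state(); img=viewer.camera(name); p=viewer.camera_params(name)
    if name=="wrist":
        T=np.eye(4); T[:3,:3]=R.from_quat(s["orientation"]).as_matrix(); T[:3,3]=s["tool_pos"]
        p["pose"]=T@p["tool_from_camera"]
    if fn: cv2.imwrite(fn,img)
    return img,p
def ray(p,px,z):
    K=np.array([[p["fx"],0,p["cx"]],[0,p["fy"],p["cy"]],[0,0,1]])
    u=cv2.undistortPoints(np.array(px,float).reshape(-1,1,2),K,np.array(p["dist"]))[:,0]
    d=np.c_[u[:,0],-u[:,1],-np.ones(len(u))]@p["pose"][:3,:3].T; o=p["pose"][:3,3]
    return (o+d*((z-o[2])/d[:,2])[:,None])[:,:2]
E
python3 - <<'E'
from h import *
p=viewer.camera_params("top")
c=ray(p,[(344,180),(340,233),(202,215),(207,167)],80); print(c.round())
C=c.mean(0); d=(c[2]-c[1])
yaw=np.arctan2(-d[0],d[1]); print(C,yaw)
env.reach([C[0]+11*np.cos(yaw),C[1]+11*np.sin(yaw),300],quat(yaw))
img,p=shot("wrist","pics/w1.png"); np.savez("w1.npz",**p); s=env.read_state(); print(s["time_s"],s["tool_pos"])
E
```

```text
[[ 648. -167.]
 [ 488. -155.]
 [ 531.  249.]
 [ 678.  244.]]
[586.14890561  42.66098299] -0.10541629349494185
2.5833 [597.17579598  40.76931088 300.02742072]
```

View pics/w1.png

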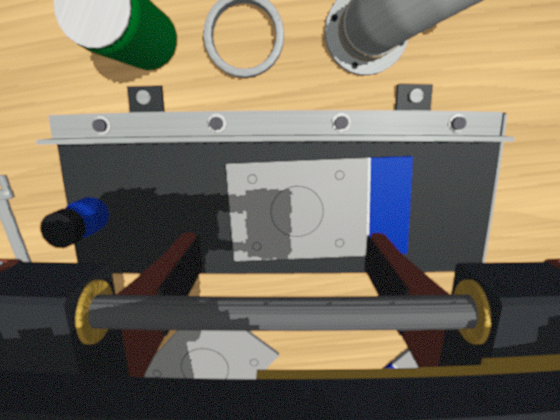

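The wrist view shows the blank with corners near (227,163), (411,157), (407,256) and (234,261). Its white line is at column 369, the ledge's right end runs (497,142)→(483,268), and the dye bottle is at the far left. I'll compute the poses from these.

```bash
cat > m.py <<'E'
from h import *
def sub(img,px): return px
def edges(fn="pics/w1.png"):
    img=cv2.imread(fn); p=dict(np.load("w1.npz"))
    led=ray(p,[(497,145),(484,262)],80); 
    # ledge front edge rows: dark->bench along columns clear of fingers
    g=img.astype(int)
    fr=[]
    for c in (92,100,108,115,210,225,240,300,330,350):
        col=g[255:290,c].sum(1) ; k=np.argmax(np.abs(np.diff(col))); fr.append((c,255+k+.5))
    print(fr)
    f=ray(p,fr,80); print(f.round(1)); print("end",led.round(1))
    return img,p,led,f
E
python3 - <<'E'
from m import *
img,p,led,f=edges()
k=np.polyfit(f[:,1],f[:,0],1); yaw=-np.arctan(k[0]); print("yaw front",yaw, "yaw end",np.arctan2(*(led[0]-led[1])[::-1]))
hsv=cv2.cvtColor(img,cv2.COLOR_BGR2HSV)
m=cv2.inRange(hsv,(108,150,80),(130,255,255)); m[:, :300]=0; m[262:]=0
cn=max(cv2.findContours(m,0,2)[0],key=cv2.contourArea); print("blue",cv2.boundingRect(cn))
print("fence px",[ (r,img[r,300].tolist()) for r in range(130,165,2)])
b=ray(p,[(227,163),(411,157),(407,256),(234,261),(369,158),(369,257)],86); print(b.round(1))
print("bottle",ray(p,[(92,215)],80), "fence top",ray(p,[(60,137),(500,135)],105))
E
```

```text
[(92, np.float64(280.5)), (100, np.float64(279.5)), (108, np.float64(281.5)), (115, np.float64(273.5)), (210, np.float64(273.5)), (225, np.float64(273.5)), (240, np.float64(260.5)), (300, np.float64(258.5)), (330, np.float64(256.5)), (350, np.float64(272.5))]
[[525.6 248.2]
 [525.9 239.2]
 [522.9 231.2]
 [531.2 221.3]
 [521.8 122.8]
 [520.2 107.6]
 [532.9  90.4]
 [528.7  30.5]
 [527.6   0.6]
 [507.8 -18.5]]
end [[ 621.9 -163.8]
 [ 503.3 -157.3]]
yaw front -0.022816892653670963 yaw end -0.0551535557575195
blue (369, 156, 44, 98)
fence px [(130, [189, 193, 190]), (132, [186, 189, 184]), (134, [157, 160, 157]), (136, [174, 178, 175]), (138, [190, 193, 189]), (140, [161, 161, 158]), (142, [71, 71, 72]), (144, [78, 73, 73]), (146, [73, 73, 66]), (148, [72, 73, 70]), (150, [73, 70, 67]), (152, [74, 74, 70]), (154, [75, 73, 70]), (156, [77, 74, 76]), (158, [66, 64, 63]), (160, [131, 134, 135]), (162, [189, 192, 193]), (164, [186, 189, 187])]
[[631.5  87.7]
 [619.5 -79.2]
 [522.3 -74.6]
 [535.6  95.2]
 [622.5 -40.7]
 [525.6 -36.9]]
bottle [[595.22337206 229.24127494]] fence top [[ 672.11594973  224.3015137 ]
 [ 633.70664732 -149.84717767]]
```

```bash
python3 -c "
import cv2
i=cv2.imread('pics/w1.png'); cv2.imwrite('pics/c1.png',cv2.resize(i[125:275,215:515],None,fx=2.66,fy=2.66,interpolation=2))"
```

```text
(no output)
```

View pics/c1.png

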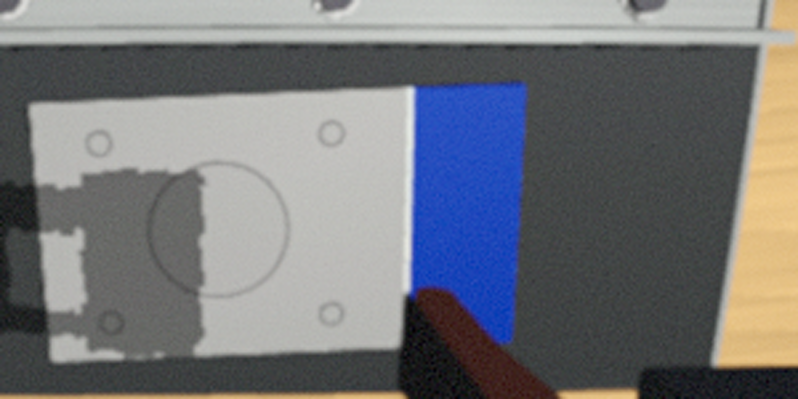

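The crop shows the fence foot at crop row 46 and the blank's back edge sloping (30,103)→(526,83). The ledge end runs (760,45)→(714,365). So the ledge yaw is about -0.105 rad, the blank about +0.035 rad to it, and the line has about 122 mm to travel.

```bash
cat >> h.py <<'E'
YAW=-0.105
ex=np.array([np.cos(YAW),np.sin(YAW)]); ey=np.array([-np.sin(YAW),np.cos(YAW)])
P=lambda xy,z:[xy[0],xy[1],z]
E
python3 - <<'E'
from h import *
end=np.array([583.5,91.4])
a=end+ey*35
q=quat(YAW-np.pi/2)
print(env.ik(P(a,200),q), env.ik(P(a,200),quat(YAW+np.pi/2)))
env.reach(P(a,230),q); set_gripper(50)
hit=env.move_l(P(a,162.5),rate=80,f_stop=10); print("down",hit,env.read_state()["tool_pos"])
if not hit:
    f0=env.read_state()["force"]
    hit=env.move_l(P(end+ey*(10-117),162.5),rate=50,f_stop=25); s=env.read_state()
    print("push",hit,s["force"]-f0,s["tool_pos"])
    shot("wrist","pics/w2.png"); shot("top","pics/t2.png"); print(s["time_s"])
E
python3 -c "
import cv2,numpy as np
a=cv2.imread('pics/w2.png');b=cv2.resize(cv2.imread('pics/t2.png')[140:260,170:370],None,fx=2.8,fy=2.8)
cv2.imwrite('pics/v2.png',cv2.resize(np.vstack([cv2.resize(a[:,:],(560,260)),b]),(560,596)))"
```

```text
None [ 1.91905402e-01  5.19328693e-01  1.75133139e+00 -4.44089210e-16
  8.70932567e-01  2.96905402e-01]Traceback (most recent call last):
  File "<stdin>", line 6, in <module>
station.IKError: the arm cannot take that pose within its joint ranges
[ WARN:0@0.022] global loadsave.cpp:275 findDecoder imread_('pics/w2.png'): can't open/read file: check file path/integrity
[ WARN:0@0.023] global loadsave.cpp:275 findDecoder imread_('pics/t2.png'): can't open/read file: check file path/integrity
Traceback (most recent call last):
TypeError: 'NoneType' object is not subscriptable
```

```bash
python3 - <<'E'
from h import *
end=np.array([583.5,91.4])
a=end+ey*35
q=quat(YAW+np.pi/2)
env.reach(P(a,230),q); set_gripper(50)
hit=env.move_l(P(a,162.5),rate=80,f_stop=10); print("down",hit,env.read_state()["tool_pos"])
if not hit:
    f0=env.read_state()["force"]
    hit=env.move_l(P(end+ey*(10-117),162.5),rate=50,f_stop=25); s=env.read_state()
    print("push",hit,s["force"]-f0,s["tool_pos"])
    shot("wrist","pics/w2.png"); shot("top","pics/t2.png"); print(s["time_s"])
E
python3 -c "
import cv2,numpy as np
a=cv2.imread('pics/w2.png');b=cv2.resize(cv2.imread('pics/t2.png')[140:260,170:370],None,fx=2.8,fy=2.8)
cv2.imwrite('pics/v2.png',cv2.resize(np.vstack([cv2.resize(a[:,:],(560,260)),b]),(560,596)))"
```

```text
down False [587.49454628 126.27878066 162.88330041]
push False [ 0.01040849 -0.05566733 -0.45879313] [572.30796317 -14.96415536 162.5016137 ]
8.6
```

View pics/v2.png

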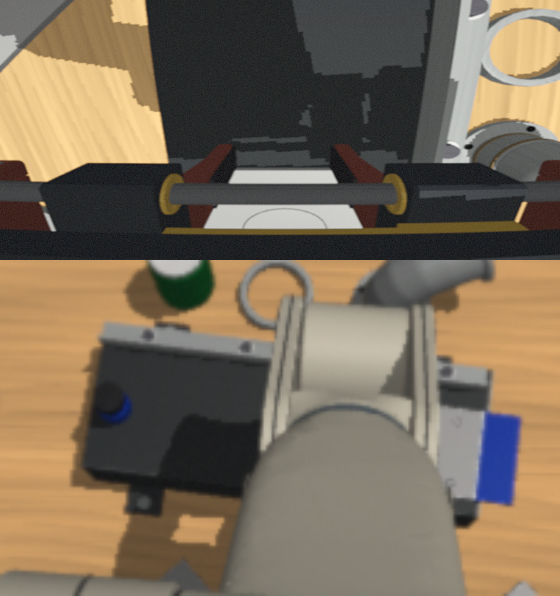

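The push worked: the blue end now hangs out on the right of the top view, and the blank is square to the fingers. Next is the push onto the fence.

Run:
```python
from h import *
s=env.read_state(); t=s["tool_pos"][:2]
end=t-10*ey; c=end-85*ey; f=c-47.5*ex
env.move_l(P(t+12*ey,162.5)); env.move_l(P(t+12*ey,230))
a=f-35*ex
env.reach(P(a,230),quat(YAW))
hit=env.move_l(P(a,162.5),rate=80,f_stop=10); print("down",hit)
if not hit:
    hit=env.move_l(P(a+62*ex,162.5),rate=30,f_stop=12); s=env.read_state()
    d=(np.array(s["tool_pos"][:2])-a)@ex
    print("push",hit,s["force"],s["tool_pos"],d-25)
    env.move_l(P(np.array(s["tool_pos"][:2])-15*ex,162.5))
    t=np.array(s["tool_pos"][:2])
    v=t+57.5*ex-15*ey+15*ex   # view pose, over blank / ledge end
    env.move_l(P(t-15*ex,300))
    env.reach(P(v,300),quat(YAW))
    img,p=shot("wrist","pics/w3.png"); np.savez("w3.npz",**p); s=env.read_state(); print(s["time_s"],s["tool_pos"])
```

```text
down False
push True [-0.08464954  0.18632279  0.05949618] [ 527.53694048 -105.82153183  161.84662123] 22.49386246518703
15.0583 [ 597.09054773 -128.08641118  298.41458907]
```

View pics/w3.png

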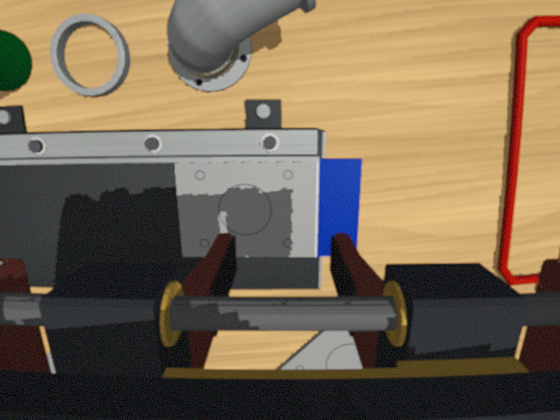

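Run:
```python
from h import *
i=cv2.imread('pics/w3.png'); cv2.imwrite('pics/c3.png',cv2.resize(i[145:295,170:370],None,fx=4,fy=4,interpolation=0))
hsv=cv2.cvtColor(i,cv2.COLOR_BGR2HSV); g=i.astype(int).sum(2)
for r in (170,190,210,225,250,266,275,282): print(r,(g[r,308:330]//3).tolist())
for c in (185,210,250,290,312,330,345): print(c,(g[150:170,c]//3).tolist())
```

```text
170 [177, 176, 175, 175, 173, 172, 174, 177, 191, 212, 194, 151, 106, 87, 86, 92, 92, 92, 94, 91, 89, 92]
190 [172, 172, 171, 172, 172, 175, 171, 178, 199, 209, 182, 129, 86, 83, 93, 85, 87, 90, 89, 88, 83, 90]
210 [168, 171, 169, 169, 168, 167, 168, 185, 205, 193, 152, 103, 81, 90, 88, 85, 87, 83, 81, 80, 88, 76]
225 [169, 170, 166, 168, 167, 168, 174, 195, 204, 176, 124, 81, 87, 80, 83, 82, 81, 79, 78, 82, 78, 85]
250 [165, 166, 165, 164, 164, 166, 183, 200, 192, 142, 94, 70, 78, 75, 74, 70, 71, 82, 74, 72, 79, 75]
266 [65, 53, 58, 54, 54, 56, 54, 57, 53, 56, 85, 131, 156, 169, 172, 170, 170, 169, 171, 170, 164, 128]
275 [64, 56, 56, 59, 60, 64, 60, 56, 56, 56, 105, 147, 163, 165, 165, 165, 164, 165, 165, 164, 166, 165]
282 [49, 58, 51, 54, 62, 54, 58, 55, 57, 68, 114, 147, 167, 166, 169, 166, 168, 167, 169, 168, 166, 168]
185 [164, 166, 172, 166, 140, 108, 105, 137, 159, 167, 169, 170, 165, 163, 166, 166, 162, 165, 166, 165]
210 [166, 169, 169, 167, 141, 105, 111, 147, 165, 171, 170, 162, 145, 158, 164, 170, 167, 169, 165, 169]
250 [168, 172, 177, 168, 131, 93, 121, 166, 179, 178, 173, 167, 169, 171, 172, 172, 170, 169, 170, 170]
290 [175, 179, 178, 169, 122, 91, 136, 168, 177, 179, 181, 177, 173, 175, 173, 175, 173, 177, 172, 169]
312 [175, 177, 179, 168, 126, 95, 132, 171, 180, 179, 178, 177, 175, 175, 175, 177, 174, 175, 174, 175]
330 [168, 169, 164, 170, 171, 168, 173, 161, 131, 99, 87, 90, 92, 91, 90, 91, 94, 94, 91, 89]
345 [169, 163, 168, 168, 171, 169, 172, 154, 131, 101, 85, 98, 80, 98, 92, 92, 93, 94, 92, 93]
```

View pics/c3.png

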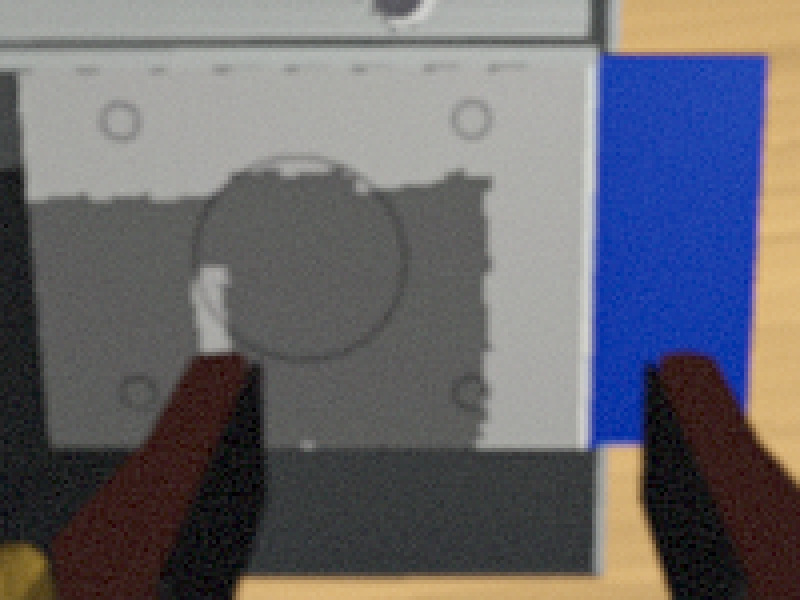

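Run:
```python
from h import *
p=dict(np.load("w3.npz"))
L=ray(p,[(317,170),(316.6,190),(316,210),(315.3,250)],86); E=ray(p,[(318.6,266),(318.4,275),(318.2,282)],80); E2=ray(p,[(320.8,275)],80)
B=ray(p,[(175,163),(182,257),(361.5,159),(357.5,250)],86)
F=ray(p,[(185,155.5),(310,155.3)],105)
f=lambda a:np.c_[a@ex,a@ey].round(1)
print(f(L),f(E),f(E2),f(B),f(F),sep="\n")
```

```text
[[630.4 -96.2]
 [611.9 -96.3]
 [592.8 -96.2]
 [552.6 -96.6]]
[[ 532.9 -101. ]
 [ 522.9 -101.1]
 [ 515.1 -101.2]]
[[ 522.9 -103.5]]
[[ 637.    32.3]
 [ 545.    33.3]
 [ 640.4 -136.1]
 [ 552.5 -137.6]]
[[645.8  17. ]
 [645.8 -88.1]]
```

The line is about 4.6–7 mm short of the end. The blank looks square (line at constant y) and is against the fence. I'll do a final 6 mm end push, a light re-seat against the fence, then check.

```bash
cat > fin.py <<'E'
from h import *
def ypush(v):
    a=593*ex+(v+25)*ey
    env.reach(P(a,230),quat(YAW+np.pi/2)); 
    if env.move_l(P(a,162.5),rate=80,f_stop=10): print("hit down"); return
    print("y",env.move_l(P(593*ex+v*ey,162.5),rate=25,f_stop=25)); s=env.read_state(); t=np.array(s["tool_pos"][:2]); print(t@ey)
    env.move_l(P(t+10*ey,162.5)); env.move_l(P(t+10*ey,230))
def xpush(y,x0=515,x1=545):
    a=x0*ex+y*ey
    env.reach(P(a,230),quat(YAW))
    if env.move_l(P(a,162.5),rate=80,f_stop=10): print("hit down"); return
    print("x",env.move_l(P(x1*ex+y*ey,162.5),rate=25,f_stop=10)); s=env.read_state(); t=np.array(s["tool_pos"][:2]); print(t@ex)
    env.move_l(P(t-12*ex,162.5)); env.move_l(P(t-12*ex,300))
def look(n):
    v=597.1,-128.1
    env.reach(P(v,300),quat(YAW)); env.hold(.3)
    img,p=shot("wrist",f"pics/{n}.png"); np.savez(n+".npz",**p); print(env.read_state()["time_s"])
    g=img.astype(int).sum(2)//3
    for r in (170,210,250,275): print(r,g[r,308:330].tolist())
    cv2.imwrite(f'pics/{n}c.png',cv2.resize(img[145:295,170:370],None,fx=4,fy=4,interpolation=0))
E
python3 - <<'E'
from fin import *
ypush(39.1); xpush(-58); look("w4")
E
```

```text
y False
39.063606807670745
x True
535.6649906800203
24.4583
170 [177, 173, 176, 175, 174, 176, 175, 175, 175, 175, 175, 176, 174, 177, 183, 205, 211, 183, 131, 88, 90, 90]
210 [171, 172, 169, 174, 170, 172, 170, 172, 170, 169, 172, 170, 169, 177, 200, 207, 177, 126, 90, 88, 88, 87]
250 [166, 162, 165, 165, 167, 164, 167, 164, 163, 165, 165, 165, 179, 196, 195, 158, 106, 74, 77, 71, 83, 81]
275 [56, 57, 63, 57, 59, 51, 48, 59, 52, 60, 102, 150, 165, 167, 163, 163, 162, 164, 161, 163, 165, 165]
```

View pics/w4c.png

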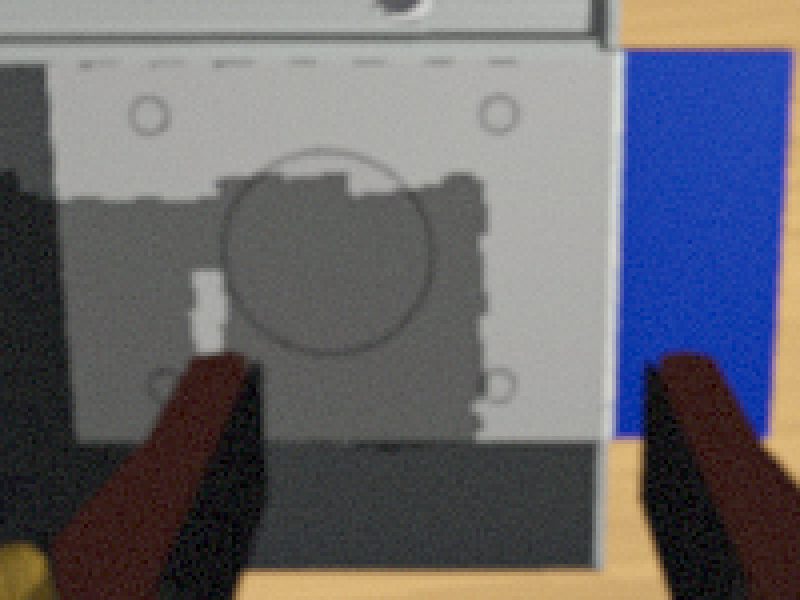

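The white line now sits at columns 324→321 in the wrist view, and the ledge-end strip spans 318.5–321. Allowing for the blank's 6 mm height, the line is within about 1.5 mm of the end, and the back edge lies against the fence.

```bash
python3 -c "
from station import workorder; print(workorder.sign_off())"
```

```text
the job is handed in; nothing more can be done
None
```

The job is handed in: the blank lies square against the fence with its blue end past the ledge's end and the scribed line within about 1.5 mm of that end by my last camera check; the sign-off gave no verdict.

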